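# Proof-pull a clamped sample on a spring gauge

### The job

Give the clamped chip its proof pull on the blue bench gauge: take the black upright grip, draw it out against the spring until the orange pointer stands beside the green block on the scale, and hold it there for two seconds without running on to the red block. Then ease the grip fully home (do not let it fly back), let go, and leave the marker and everything else on the bench as they are.

Things in the scene. Friction and masses are not known exactly. Their poses are not given: they have to be found in the camera images.
- gauge: Fixed pull gauge, blue bed plate 340 x 170 x 12 mm; origin: centre of its underside, on the table. The grip is drawn along the plate toward own -x. White spring barrel at own x +33 to +127 mm (50 wide, top 60 mm up), chip clamp behind it. White scale rail (30 wide, top 26 mm up) along own y = +64 mm, ticks every 10 mm from the pointer's home.
- grip (a joint): How far the grip is drawn out, in m: 0 fully home, grows along gauge -x, stops at 0.100. A spring always pulls it home: 2.3 N at 0, plus 1.5 N for each 10 mm.
- grip_top (a point): Centre of the top of the black upright grip, 115 mm above the table. The post, 20 mm thick (gauge x) by 28 mm wide (gauge y), stands clear from 38 to 115 mm above the table on a grey shuttle 36 x 56 mm. Home it is at gauge x = -60 mm, y = 0. Its axes are the gauge's.
- pointer (a point): Tip of the orange pointer, which moves with the grip: in line with the grip's centre along gauge x, 46 mm to its gauge +y side, 36 mm above the table.
- mark (a point): Middle, along gauge x, of the green block (10 mm wide) at its edge by the pointer's path. Same marker carries the red block, near face 13 mm farther out (gauge -x). The marker rides on the scale rail, tops 38 mm (green), 42 mm (red) above the table. The pointer is on the mark when both have the same gauge x.
- marker (a joint): Where the marker is set, in m: the green block's middle stands at a draw of 0.035 plus this value (0 to 0.040).
- tape_roll: Amber roll of tape lying flat beside the gauge, 76 mm across, 19 mm high; origin at the centre of its underside.
- chip_case: Flat clear chip case with a blue sheet, 70 x 70 x 14 mm, beside the gauge; origin at the centre of its underside.
- dish: Glass dish 90 mm across, 16 mm high; origin at the centre of its underside.
- solvent: White bottle with a red cap, 60 mm across, 130 mm high; origin at the centre of its underside.
- mouse: Round black computer mouse, 62 mm across, 34 mm high; origin at the centre of its underside.
- tweezers: Steel tweezers 120 mm long lying flat; origin in their middle.

How it is judged (in metres and radians):
On the way:
1. the pointer is held beside the green block (within 6 mm of its middle) for 1.5 s (x of pointer in the frame of mark between -0.006 and 0.006 m), for 1.5 s.
At the end, for the whole second after the job is handed in: The grip is fully home (within 4 mm) and at rest, after the held pull, and the marker is where it was (within 4 mm) (value of joint grip below 0.004 m and velocity of joint grip between -0.01 and 0.01 m/s and distance of mark from where it was at the start of the episode below 0.004 m); the robot touches nothing.
It fails at once if the pointer runs on into the red block (more than 15 mm beyond the green block's middle) (x of pointer in the frame of mark below -0.015 m).
It fails at once if the grip flies back (faster than 0.4 m/s toward home) (velocity of joint grip below -0.4 m/s).
It fails at once if the marker is shifted by more than 4 mm (distance of mark from where it was at the start of the episode above 0.004 m).
It fails at once if a thing beside the gauge or on the bench is shifted by more than 20 mm (distance of any of tape_roll, chip_case, dish, solvent, mouse, tweezers from where it was at the start of the episode above 0.02 m).
It also fails if it takes over 38 s, if anything falls off the work surface, if the arm or the gripper's body presses on something with over 40 N, if the wrist force passes 120 N, or if a joint passes its speed limit or range.

### The arm

A 6-joint arm with a two-finger parallel gripper is mounted at the origin on the work surface. World frame = base frame: x ahead of the robot, y to its left, z up, the work surface at z = 0. Lengths are in mm, angles in rad, forces in N, time in s.
With the tool pointing down it reaches from about 350 to 975 mm from the base axis. Payload 7.1 kg.
Tool frame: the origin (TCP) lies midway between the tips of the shut fingers; the grasp point (between the pads) lies 19 mm behind it; z points along the fingers, y is the line along which they close (so a half turn about z gives the same grasp; the last joint's range is limited). The gripper opens to 88 mm and grips with 3 to 60 N. Pads are 20 mm wide; open, the fingers measure 115 mm over their backs; the gripper's body (75 mm by 178 mm) begins 61 mm behind the grasp point.
Start: joints at [-1.262, 0.423, 1.63, -0, 1.089, -0.019], TCP at [201.243, -591.698, 222.675] pointing down, gripper open.
Joint ranges: [-3, 3], [-0.9, 2.11], [0.09, 2.58], [-1.31, 4.45], [0.11, 2.69], [-2.54, 2.54]. Speed limits (rad/s): [2.39, 2.39, 3.01, 3.14, 3.14, 3.14].

### API

Orientations are given as a rotation vector (axis times angle).
In Python, from workcell import ctrl gives the robot as it stands.
- The arm moves only by the shell command python3 -m pendant 'ROWS'. ROWS is a JSON object of lists of equal length, an entry for each row: "grip": the opening, from -1 (shut) to 1 (fully open); "linear": the shift along the tool's x, y, z in mm, a list of three; "angular": the turn, a rotation vector about the tool's x, y, z in rad, a list of three. In form: {"grip": [grip, ...], "linear": [[tx, ty, tz], ...], "angular": [[ax, ay, az], ...]}. A call has 1 to 12 rows; each row shifts and turns the commanded pose from where the row before left it, along the tool's axes as they then stand; what a row does not reach is not made up. A row lasts 1/12 s, in which the tool goes at most 41.7 mm and 7.16 degrees, less where a joint would pass 70% of its speed; a pose out of reach is approached as far as the arm can. A call with a gripper value outside its range is refused whole. The fingers move at their own pace and stop on an object; the grip force is fixed at half the most. Time passes only in rows, so rows that do not move let the fingers close. It gives the time, the measured TCP pose, the force, the opening and the grip force at its end, in the units of the state.
- ctrl.get_obs(): the state, without advancing time (a new reading comes with each control period).
- ctrl.get_image(name): name is "side" or "top" or "wrist"; returns the picture (420x560x3 uint8, red, green, blue); there is no depth.
- ctrl.camera_params(name): a dict with "vfov" (degrees; the focal length in pixels is half the picture's height over the tangent of half this angle, whatever the lens; pixels are square), "cx", "cy" (the principal point, pixels), "R" (3x3) and "t" (3): a world point X has camera coordinates R X + t; the wrist camera has in their place "T_tool_cam" (4x4, takes a point from camera to tool coordinates, whose origin is the TCP and whose axes are the flange's). Camera axes: x right, y down, z forward; pixel columns grow to the right and rows downward; lengths in mm; the calibration is good to about 2 mm. A picture is of the moment at which its call begins: read the wrist's pose just before it. camera_params takes no time and is no camera call.
- ctrl.close_job(): hands the job in; it is judged then, once.
The state is a dict: "t": time; "qpos": joint angles; "qvel": joint speeds; "joint_torque": joint torques, N m; "ee_pos": TCP position; "orientation": TCP orientation; "ft_force": force on the tool from outside, world axes, zero at the start; "moment": the same for the moment, N m; "width": finger opening in mm; "grasp_force": force on a finger pad.
Only numpy, scipy, OpenCV 4.12 (cv2) and the standard library are available. Lean on these libraries where they do the work, as an engineer would, in place of code of your own. Each camera call takes 0.05 s, during which the arm holds its last target. There are 200 camera calls.

## Working session

There is one attempt and no reset: what is moved stays moved. The work goes in short steps, Python scripts to look and compute and a shell command to move; the robot and the scene stay as the last step left them, time stands still between calls to the robot, and variables do not carry over. Pictures are saved under pics/ and viewed, at most 10 in all, crops included, and the job is handed in when it is done.

```bash
mkdir -p pics
python3 - <<'E'
from workcell import ctrl
import cv2
for n in("top","side"):
    im=ctrl.get_image(n); cv2.imwrite(f"pics/{n}0.png",im[:,:,::-1]); print(n,{k:(v.tolist() if hasattr(v,'tolist') else v) for k,v in ctrl.camera_params(n).items()})
print(ctrl.get_obs())
E
```

```text
top {'vfov': 46.667216741145474, 'cx': 275.1847816653161, 'cy': 206.5576756794824, 'R': [[0.008314682053973198, -0.9999502941770776, -0.005502293841398863], [-0.9791814460042882, -0.007025707052563807, -0.20286531305613215], [0.20281657196415748, 0.0070745046178028875, -0.9791911915050711]], 't': [1.531218200994353, 607.8109003787397, 1164.97380379299]}
side {'vfov': 57.85811051933069, 'cx': 279.2343493455261, 'cy': 200.92015154234107, 'R': [[-0.9850740410868948, -0.17181619832067282, 0.010408053197671975], [-0.13760883878703226, 0.7497439789835014, -0.6472617503496338], [0.10340667804556393, -0.6390329881724559, -0.762196758693556]], 't': [574.277572409649, 117.60749436775478, 1163.2933245687873]}
{'t': 0.1, 'qpos': array([-1.26196718e+00,  4.23778717e-01,  1.63058165e+00, -9.23566702e-06,
        1.08861627e+00, -1.89791617e-02]), 'qvel': array([ 4.68170713e-04, -4.32632125e-04, -2.91865273e-03,  4.32825236e-04,
        8.97122806e-04,  7.46221866e-07]), 'joint_torque': array([-5.86587357e-04, -5.45611024e+01, -2.74324358e+01,  6.45150407e-02,
        1.87669991e-02, -2.02321070e-05]), 'ee_pos': array([ 201.11471812, -591.23686752,  221.9830563 ]), 'orientation': array([-3.09813720e+00, -5.12401036e-01,  3.26529729e-04]), 'ft_force': array([-0.01457214, -0.41841398, -0.63158565]), 'moment': array([ 0.01319145,  0.00672298, -0.03097043]), 'grasp_force': 0.0, 'width': 87.98835580710403}
```

View pics/top0.png

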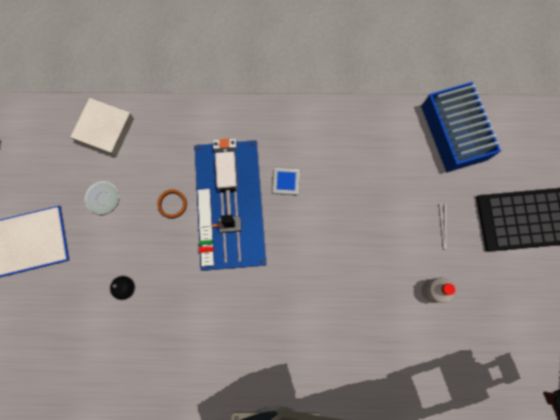

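View pics/side0.png

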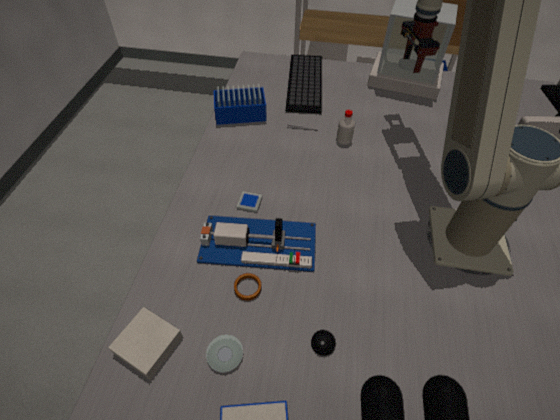

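The top view shows the gauge at px (195–265, 140–270), the grip at about (228,222), the green block at (206,243) and the red block at (206,249). The draw is toward the robot, and the side view agrees.

```bash
cat > h.py <<'E'
from workcell import ctrl
import cv2, numpy as np
def ray(n,px,z):
    p=ctrl.camera_params(n); f=210/np.tan(np.radians(p["vfov"]/2)); R=np.array(p["R"]);t=np.array(p["t"])
    d=R.T@np.array([(px[0]-p["cx"])/f,(px[1]-p["cy"])/f,1]); c=-R.T@t
    return c+d*(z-c[2])/d[2]
def mask(im,lo,hi): return cv2.inRange(cv2.cvtColor(im,cv2.COLOR_RGB2HSV),lo,hi)
def cen(m): 
    M=cv2.moments(m,True); return (M["m10"]/M["m00"],M["m01"]/M["m00"],M["m00"]) if M["m00"] else None
E
python3 - <<'E'
from h import *
for n,(x0,y0,x1,y1) in {"top":(190,132,272,276),"side":(190,205,325,275)}.items():
    im=cv2.cvtColor(cv2.imread(f"pics/{n}0.png"),cv2.COLOR_BGR2RGB); c=im[y0:y1,x0:x1]
    b=mask(c,(105,120,40),(125,255,255)); pts=cv2.findNonZero(b).reshape(-1,2)+[x0,y0]
    r=cv2.minAreaRect(np.float32(pts)); 
    w=[ray(n,p,12)[:2] for p in cv2.boxPoints(r)]; print(n,"plate",np.round(w,1).tolist(),np.round(np.mean(w,0),1),[round(float(np.linalg.norm(w[i]-w[i-1])),1) for i in range(4)])
    for nm,lo,hi,z in(("green",(50,100,40),(80,255,255),38),("red",(0,180,80),(4,255,255),42),("orange",(5,150,100),(14,255,255),36),("black",(0,0,0),(180,255,28),115)):
        m=mask(c,lo,hi); k,l,s,ce=cv2.connectedComponentsWithStats(m)
        for i in range(1,k):
            if s[i,4]>3:
                q=ce[i]+[x0,y0]; print(nm,np.round(q,1),s[i].tolist(),np.round(ray(n,q,z),1))
    cv2.imwrite(f"pics/{n}c.png",cv2.resize(im[y0:y1,x0:x1],None,fx=4,fy=4,interpolation=cv2.INTER_NEAREST)[:,:,::-1])
E
```

```text
top plate [[785.3, 233.7], [800.5, 60.5], [465.7, 30.5], [451.8, 194.8]] [625.8 129.9] [335.8, 173.9, 336.1, 164.9]
green [205.1 242.1] [9, 108, 13, 5, 41] [519.6 183.4  38. ]
red [204.9 249. ] [9, 115, 13, 5, 50] [501.4 182.6  42. ]
orange [223.6 142.9] [30, 7, 8, 9, 62] [784.5 144.5  36. ]
orange [216. 225.] [23, 93, 7, 1, 7] [564.  157.4  36. ]
black [222.9 190.1] [31, 57, 4, 3, 9] [636.7 133.2 115. ]
black [232.  189.4] [40, 57, 5, 2, 8] [638.7 111.1 115. ]
black [227.6 221.4] [32, 84, 12, 11, 106] [559.8 119.7 115. ]
side plate [[782.7, 230.1], [838.3, 7.0], [461.9, -22.7], [451.6, 200.7]] [633.6 103.8] [332.4, 229.9, 377.6, 223.6]
green [290.6 257.3] [99, 47, 4, 11, 27] [518.8 183.1  38. ]
red [297.1 257.9] [106, 48, 3, 10, 27] [500.4 184.3  42. ]
orange [205.2 230. ] [11, 22, 9, 7, 52] [783.8 133.7  36. ]
orange [276.6 248.6] [86, 42, 2, 4, 5] [563.1 160.3  36. ]
black [278.1 229.6] [85, 14, 7, 23, 141] [561.3 149.9 115. ]
black [247.2 235.9] [56, 23, 3, 16, 24] [639.4 185.5 115. ]
```

View pics/topc.png

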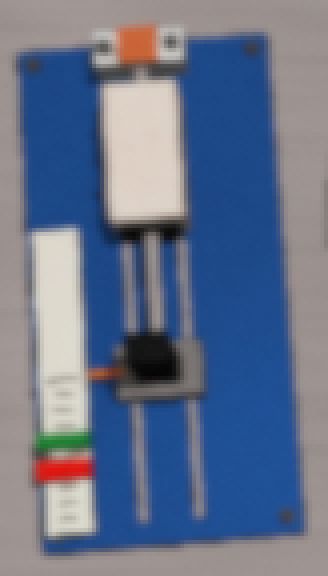

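```bash
python3 -m pendant '{"grip":[1,1,1,1,1,1,1,1,1,1,1,1],"linear":[[0,0,0],[0,0,0],[0,0,0],[0,0,0],[0,0,0],[0,0,0],[0,0,0],[0,0,0],[0,0,0],[0,0,0],[0,0,0],[0,0,0]],"angular":[[0,0,-0.121],[0,0,-0.121],[0,0,-0.121],[0,0,-0.121],[0,0,-0.121],[0,0,-0.121],[0,0,-0.121],[0,0,-0.121],[0,0,-0.121],[0,0,-0.121],[0,0,-0.121],[0,0,0]]}'
cat >> h.py <<'E'
from scipy.spatial.transform import Rotation as Ro
def to_tool(goal):
    o=ctrl.get_obs(); R=Ro.from_rotvec(o["orientation"]).as_matrix()
    print("tcp",np.round(o["ee_pos"],1),"y-yaw deg",round(float(np.degrees(np.arctan2(R[1,1],R[0,1]))),2),"zaxis",np.round(R[:,2],4),"shift tool",np.round(R.T@(np.array(goal)-o["ee_pos"]),1),"t",o["t"],"F",np.round(o["ft_force"],1))
E
python3 -c "
from h import *
to_tool([566,124.6,222])
p=ctrl.camera_params('wrist');print(p)"
```

```text
t: 1.1
ee_pos: [201.1, -591.4, 222.2]
orientation: [-2.116, -2.321, -0.001]
ft_force: [0.6, -0.2, 0.6]
width: 87.8
grasp_force: 0.0
tcp [ 201.1 -591.4  222.2] y-yaw deg 5.29 zaxis [-3.e-04  9.e-04 -1.e+00] shift tool [679.3 429.3   0.7] t 1.1 F [ 0.6 -0.2  0.6]
{'vfov': 63.816218685306595, 'cx': 277.59907188877713, 'cy': 208.74986249653367, 'T_tool_cam': array([[ 3.31011921e-04, -9.56816168e-01, -2.90693501e-01,
         7.97927374e+01],
       [ 9.99998990e-01,  7.18610869e-04, -1.22660779e-03,
        -8.92009580e-01],
       [ 1.38253367e-03, -2.90692801e-01,  9.56815439e-01,
        -1.63247818e+02],
       [ 0.00000000e+00,  0.00000000e+00,  0.00000000e+00,
         1.00000000e+00]])}
```

```bash
for i in 1 2; do :; done
python3 -m pendant '{"grip":[1,1,1,1,1,1,1,1,1,1,1,1],"linear":[[28.3,17.9,0],[28.3,17.9,0],[28.3,17.9,0],[28.3,17.9,0],[28.3,17.9,0],[28.3,17.9,0],[28.3,17.9,0],[28.3,17.9,0],[28.3,17.9,0],[28.3,17.9,0],[28.3,17.9,0],[28.3,17.9,0]],"angular":[[0,0,0],[0,0,0],[0,0,0],[0,0,0],[0,0,0],[0,0,0],[0,0,0],[0,0,0],[0,0,0],[0,0,0],[0,0,0],[0,0,0]]}'
python3 -m pendant '{"grip":[1,1,1,1,1,1,1,1,1,1,1,1],"linear":[[28.3,17.9,0],[28.3,17.9,0],[28.3,17.9,0],[28.3,17.9,0],[28.3,17.9,0],[28.3,17.9,0],[28.3,17.9,0],[28.3,17.9,0],[28.3,17.9,0],[28.3,17.9,0],[28.3,17.9,0],[28.3,17.9,0]],"angular":[[0,0,0],[0,0,0],[0,0,0],[0,0,0],[0,0,0],[0,0,0],[0,0,0],[0,0,0],[0,0,0],[0,0,0],[0,0,0],[0,0,0]]}'
python3 - <<'E'
from h import *
to_tool([566,124.6,222])
im=ctrl.get_image("wrist"); cv2.imwrite("pics/w1.png",im[:,:,::-1])
E
```

```text
t: 2.1
ee_pos: [385.7, -233.0, 222.7]
orientation: [2.127, 2.312, 0.0]
ft_force: [-0.2, -0.8, -0.5]
width: 87.7
grasp_force: 0.0
t: 3.1
ee_pos: [569.9, 124.3, 222.5]
orientation: [-2.126, -2.313, 0.001]
ft_force: [0.6, -0.9, 0.0]
width: 87.9
grasp_force: 0.0
tcp [569.9 124.3 222.5] y-yaw deg 4.81 zaxis [-3.e-04 -1.e-04 -1.e+00] shift tool [ 0.6 -3.8  0.5] t 3.1 F [ 0.6 -0.9  0. ]
```

View pics/w1.png

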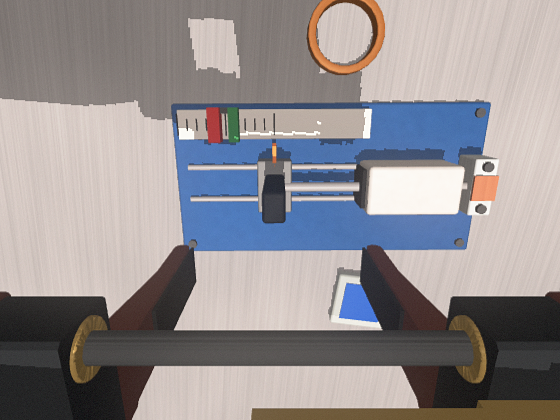

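The wrist view shows the pointer at (274,145–160), green block at x 228–238, red at 208–220 (rows 107–143), and the black post at x 263–286, rows 180–222.

```bash
cat >> h.py <<'E'
def wray(px,z):
    o=ctrl.get_obs(); T=np.eye(4);T[:3,:3]=Ro.from_rotvec(o["orientation"]).as_matrix();T[:3,3]=o["ee_pos"]
    p=ctrl.camera_params("wrist"); T=T@np.array(p["T_tool_cam"]); f=210/np.tan(np.radians(p["vfov"]/2))
    d=T[:3,:3]@[(px[0]-p["cx"])/f,(px[1]-p["cy"])/f,1]; c=T[:3,3]
    return c+d*(z-c[2])/d[2]
E
python3 - <<'E'
from h import *
im=cv2.cvtColor(cv2.imread("pics/w1.png"),cv2.COLOR_BGR2RGB)[:250].copy()
im[:70]=128
def big(m):
    k,l,s,ce=cv2.connectedComponentsWithStats(m); i=1+np.argmax(s[1:,4]); return s[i],ce[i],(l==i)
b=mask(im,(105,120,40),(125,255,255)); box=cv2.boxPoints(cv2.minAreaRect(cv2.findNonZero(b)))
P=[wray(p,12)[:2] for p in cv2.approxPolyDP(cv2.convexHull(cv2.findNonZero(b)),8,True).reshape(-1,2)]; print("plate",np.round(P,1).tolist())
for nm,lo,hi,z in(("green",(50,80,30),(80,255,255),38),("red",(0,120,60),(4,255,255),42),("red2",(174,120,60),(180,255,255),42)):
    m=mask(im,lo,hi)
    if m.any(): s,c,_=big(m); print(nm,s,np.round(wray(c,z),1),np.round(wray((s[0]+s[2]/2-.5,s[1]+s[3]-1),z),1))
m=mask(im,(5,150,100),(18,255,255)); m[:,400:]=0
s,c,_=big(m); print("orange",s,np.round(wray(c,36),1),np.round(wray((c[0],s[1]),36),1))
m=mask(im,(0,0,0),(180,255,45)); m[:170]=0; m[:,:250]=0;m[:,300:]=0
s,c,l=big(m); ys=np.where(l)[0]; print("black",s)
for r in range(s[1],s[1]+s[3],6): q=np.where(l[r])[0]; print(r,q.min(),q.max(), im[r,274].tolist())
print("bottom edge z115",np.round(wray((s[0]+s[2]/2,s[1]+s[3]),115),1))
E
```

```text
plate [[788.2, 231.2], [803.7, 65.6], [467.2, 44.6], [459.9, 197.9]]
green [227 108  13  34 355] [522.2 187.7  38. ] [522.9 171.1  38. ]
red [206 108  16  35 332] [502.7 188.7  42. ] [503.9 168.8  42. ]
red2 [208 123  14  20 129] [505.8 176.3  42. ] [504.9 168.9  42. ]
orange [328  70  31   4  86] [625.9 246.5  36. ] [625.8 247.5  36. ]
black [284 187   1   4   4]
187 284 284 [41, 45, 53]
bottom edge z115 [576.5 142.1 115. ]
```

Run:
```python
from h import *
im=cv2.cvtColor(cv2.imread("pics/w1.png"),cv2.COLOR_BGR2RGB)
b=mask(im,(105,120,40),(125,255,255)); b[:90]=0;b[252:]=0
c=max(cv2.findContours(b,cv2.RETR_EXTERNAL,cv2.CHAIN_APPROX_NONE)[0],key=cv2.contourArea).reshape(-1,2)
W=np.float32([wray(p,12)[:2] for p in c]); r=cv2.minAreaRect(W); print("rect",r)
# long edges: line fits
for nm,sel in(("upper",(c[:,1]<115)&(c[:,0]>200)&(c[:,0]<470)),("lower",(c[:,1]>244)&(c[:,0]>200)&(c[:,0]<360))):
    vx,vy,x,y=cv2.fitLine(W[sel],cv2.DIST_HUBER,0,.01,.01).ravel(); print(nm,sel.sum(),np.degrees(np.arctan2(vy,vx)),x,y)
m=mask(im,(5,120,80),(18,255,255))[135:170,255:295]; y,x=np.nonzero(m); q=(x.mean()+255,y.mean()+135); print("orange",q,y.min()+135,y.max()+135,wray(q,36),wray((q[0],y.min()+135),36))
g=cv2.cvtColor(im,cv2.COLOR_RGB2GRAY)
for r in(185,195,205,215,219): print(r,g[r,255:295].tolist())
print("col",g[175:230,274].tolist())
```

```text
Traceback (most recent call last):
  File "h.py", line 16, in wray
    p=ctrl.camera_params("wrist"); T=T@np.array(p["T_tool_cam"]); f=210/np.tan(np.radians(p["vfov"]/2))
ValueError: time passes only in moves, steps and waits
```

```bash
python3 - <<'E'
s=open('h.py').read()
s=s.replace('def wray(px,z):\n    o=ctrl.get_obs();','_c={}\ndef wray(px,z):\n    if not _c: _c.update(o=ctrl.get_obs(),p=ctrl.camera_params("wrist"))\n    o=_c["o"];').replace('    p=ctrl.camera_params("wrist"); T=T@','    p=_c["p"]; T=T@')
open('h.py','w').write(s)
E
python3 - <<'E'
from h import *
im=cv2.cvtColor(cv2.imread("pics/w1.png"),cv2.COLOR_BGR2RGB)
b=mask(im,(105,120,40),(125,255,255)); b[:90]=0;b[252:]=0
c=max(cv2.findContours(b,cv2.RETR_EXTERNAL,cv2.CHAIN_APPROX_NONE)[0],key=cv2.contourArea).reshape(-1,2)
W=np.float32([wray(p,12)[:2] for p in c]); r=cv2.minAreaRect(W); print("rect",r)
for nm,sel in(("upper",(c[:,1]<115)&(c[:,0]>200)&(c[:,0]<470)),("lower",(c[:,1]>244)&(c[:,0]>200)&(c[:,0]<360))):
    vx,vy,x,y=cv2.fitLine(W[sel],cv2.DIST_HUBER,0,.01,.01).ravel(); print(nm,sel.sum(),np.degrees(np.arctan2(vy,vx)),x,y)
m=mask(im,(5,120,80),(18,255,255))[135:170,255:295]; y,x=np.nonzero(m); q=(x.mean()+255,y.mean()+135); print("orange",q,y.min()+135,y.max()+135,wray(q,36),wray((q[0],y.min()+135),36))
g=cv2.cvtColor(im,cv2.COLOR_RGB2GRAY)
for r in(185,205,215): print(r,g[r,255:295].tolist())
print("col",g[175:230,274].tolist())
E
```

```text
rect ((628.7486572265625, 132.9595489501953), (338.51544189453125, 167.9553985595703), 5.413548469543457)
upper 392 5.8539934 627.95306 215.70381
lower 159 4.872169 582.2857 45.37725
orange (np.float64(273.7647058823529), np.float64(152.14705882352942)) 143 162 [565.10255254 163.14813192  36.        ] [564.33434352 172.4331879   36.        ]
185 [113, 115, 82, 140, 178, 176, 175, 180, 102, 47, 43, 44, 45, 43, 44, 45, 42, 44, 46, 44, 48, 47, 47, 46, 44, 43, 43, 48, 39, 61, 185, 184, 184, 184, 181, 185, 185, 185, 185, 184]
205 [114, 114, 113, 122, 165, 181, 144, 55, 47, 59, 67, 68, 65, 66, 69, 69, 67, 67, 65, 66, 68, 68, 65, 65, 64, 66, 64, 64, 53, 45, 97, 177, 179, 176, 182, 158, 94, 113, 116, 112]
215 [119, 115, 117, 120, 116, 116, 121, 54, 50, 59, 67, 68, 68, 66, 66, 67, 66, 67, 64, 66, 67, 64, 63, 64, 60, 63, 65, 61, 53, 49, 71, 115, 116, 112, 117, 114, 114, 112, 114, 116]
col [46, 45, 45, 45, 45, 46, 42, 47, 40, 45, 44, 43, 45, 45, 43, 47, 43, 46, 53, 57, 66, 66, 66, 69, 65, 66, 64, 68, 67, 66, 66, 67, 69, 67, 67, 67, 65, 66, 66, 64, 66, 64, 65, 61, 65, 65, 64, 49, 104, 116, 117, 115, 116, 113, 116]
```

```bash
python3 -m pendant '{"grip":[1,1,1,1,1,1,1,1],"linear":[[3,-0.5,15],[0,0,30],[0,0,30],[0,0,30],[0,0,30],[0,0,21],[0,0,0],[0,0,0]],"angular":[[0,0,-0.01],[0,0,0],[0,0,0],[0,0,0],[0,0,0],[0,0,0],[0,0,0],[0,0,0]]}'
python3 - <<'E'
from h import *
to_tool([569,127.3,66])
im=ctrl.get_image("wrist"); cv2.imwrite("pics/w2.png",im[:,:,::-1])
E
```

```text
t: 3.82
ee_pos: [567.8, 125.3, 65.8]
orientation: [-2.112, -2.324, 0.004]
ft_force: [-0.3, 0.1, 0.7]
width: 88.0
grasp_force: 0.0
tcp [567.8 125.3  65.8] y-yaw deg 5.48 zaxis [-2.8e-03 -5.0e-04 -1.0e+00] shift tool [ 1.9  1.3 -0.2] t 3.8167 F [-0.3  0.1  0.7]
```

View pics/w2.png

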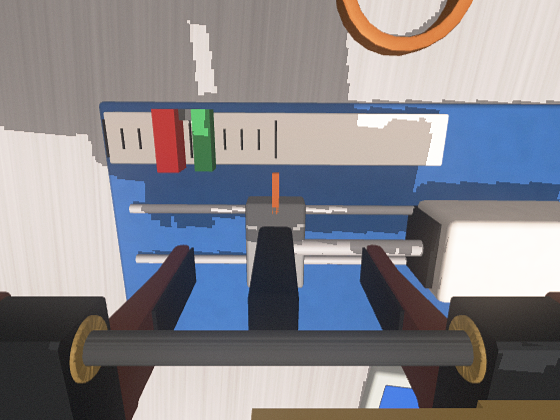

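The post sits centred between the open fingers, with the pointer at (276,175–213) and green at x 192–214. Closing now.

```bash
python3 -m pendant '{"grip":[-1,-1,-1,-1,-1,-1,-1,-1,-1,-1],"linear":[[0,0,0],[0,0,0],[0,0,0],[0,0,0],[0,0,0],[0,0,0],[0,0,0],[0,0,0],[0,0,0],[0,0,0]],"angular":[[0,0,0],[0,0,0],[0,0,0],[0,0,0],[0,0,0],[0,0,0],[0,0,0],[0,0,0],[0,0,0],[0,0,0]]}'
```

```text
t: 4.7
ee_pos: [568.5, 125.6, 66.6]
orientation: [-2.11, -2.327, 0.001]
ft_force: [-7.9, -0.9, 2.8]
width: 24.5
grasp_force: 5.1
```

```bash
python3 -m pendant '{"grip":[-1,-1,-1,-1],"linear":[[0,0,0],[0,0,0],[0,0,0],[0,0,0]],"angular":[[0,0,0],[0,0,0],[0,0,0],[0,0,0]]}'
```

```text
t: 5.03
ee_pos: [566.2, 125.3, 66.4]
orientation: [-2.109, -2.324, 0.006]
ft_force: [-8.5, -0.9, 5.7]
width: 19.9
grasp_force: 30.0
```

```bash
python3 -m pendant '{"grip":[-1,-1,-1,-1,-1,-1,-1,-1,-1,-1,-1],"linear":[[0,-1,0],[0,-3,0],[0,-4,0],[0,-4,0],[0,-4,0],[0,-4,0],[0,-4,0],[0,-4,0],[0,-2,0],[0,0,0],[0,0,0]],"angular":[[0,0,0],[0,0,0],[0,0,0],[0,0,0],[0,0,0],[0,0,0],[0,0,0],[0,0,0],[0,0,0],[0,0,0],[0,0,0]]}'
cat > m.py <<'E'
import sys
from h import *
im=ctrl.get_image("wrist"); cv2.imwrite(f"pics/{sys.argv[1]}.png",im[:,:,::-1])
m=mask(im,(5,120,80),(18,255,255)); m[:165]=0; m[230:]=0; m[:,400:]=0; m[:,:100]=0
y,x=np.nonzero(m); t=y<y.min()+12; tip=wray((x[t].mean(),y.min()),36)
g=mask(im,(50,80,30),(80,255,255)); k,l,s,ce=cv2.connectedComponentsWithStats(g); i=1+np.argmax(s[1:,4]); L=l==i
r=np.where(L.any(1))[0]; xs=lambda q:np.where(L[q])[0].mean()
# top-face end edge nearest pointer, z 38: rough row where side face begins is unknown -> report several
u=np.array([np.cos(np.radians(5.4)),np.sin(np.radians(5.4))])
print("px tip",x[t].mean(),y.min(),"n",len(x),"green",s[i])
for q,z in((r.max()-1,28),(r.max()-1,26),(int(r.mean()),38)):
    G=wray((xs(q),q),z); print("green z",z,np.round(G,1),"pointer-mark along x",round(float((tip-G)[:2]@u),2))
to_tool(tip);
E
python3 m.py w3
```

```text
t: 5.95
ee_pos: [539.2, 122.9, 66.5]
orientation: [2.11, 2.327, 0.002]
ft_force: [5.8, 2.4, -10.5]
width: 20.2
grasp_force: 30.0
px tip 278.0 173 n 271 green [ 244  110   20   62 1123]
green z 28 [519.7 164.1  28. ] pointer-mark along x 14.49
green z 26 [519.6 163.7  26. ] pointer-mark along x 14.63
green z 38 [518.7 182.9  38. ] pointer-mark along x 13.79
tcp [539.2 122.9  66.5] y-yaw deg 5.61 zaxis [ 1.2e-03  4.0e-04 -1.0e+00] shift tool [42.7 -0.9 30.5] t 6.0 F [ 6.2  2.1 -9.7]
```

View pics/w3.png

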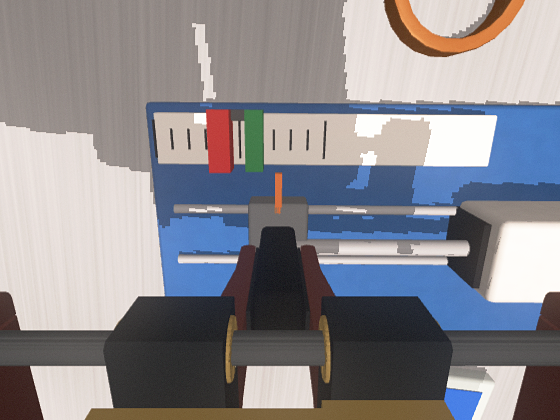

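The pointer is at column 278, green is centred on 254 and the home tick is at 324. That leaves about 14 mm to go.

```bash
python3 -m pendant '{"grip":[-1,-1,-1,-1,-1,-1,-1,-1],"linear":[[0,-2,0],[0,-3,0],[0,-3,0],[0,-3,0],[0,-2,0],[0,-1,0],[0,0,0],[0,0,0]],"angular":[[0,0,0],[0,0,0],[0,0,0],[0,0,0],[0,0,0],[0,0,0],[0,0,0],[0,0,0]]}'
python3 m.py w4
```

```text
t: 6.67
ee_pos: [525.8, 121.7, 66.5]
orientation: [2.109, 2.327, 0.003]
ft_force: [8.0, 2.6, -11.4]
width: 20.1
grasp_force: 30.0
px tip 278.0 173 n 286 green [ 269  110   18   62 1085]
green z 28 [520.2 164.3  28. ] pointer-mark along x 0.59
green z 26 [520.2 163.9  26. ] pointer-mark along x 0.59
green z 38 [519. 183.  38.] pointer-mark along x 0.08
tcp [525.8 121.6  66.5] y-yaw deg 5.6 zaxis [ 2.1e-03  7.0e-04 -1.0e+00] shift tool [42.7 -0.9 30.5] t 6.7167 F [  8.2   2.8 -11.9]
```

View pics/w4.png

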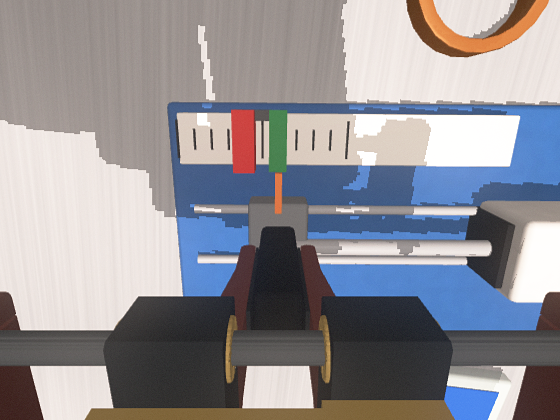

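The pointer (column 278) stands beside the middle of the green block (269–287). Next I hold for over 2 s, then ease home at under 50 mm/s.

```bash
H='see rows'; python3 -m pendant '{"grip":[-1,-1,-1,-1,-1,-1,-1,-1,-1,-1,-1,-1],"linear":[[0,0,0],[0,0,0],[0,0,0],[0,0,0],[0,0,0],[0,0,0],[0,0,0],[0,0,0],[0,0,0],[0,0,0],[0,0,0],[0,0,0]],"angular":[[0,0,0],[0,0,0],[0,0,0],[0,0,0],[0,0,0],[0,0,0],[0,0,0],[0,0,0],[0,0,0],[0,0,0],[0,0,0],[0,0,0]]}'
python3 -m pendant '{"grip":[-1,-1,-1,-1,-1,-1,-1,-1,-1,-1,-1,-1],"linear":[[0,0,0],[0,0,0],[0,0,0],[0,0,0],[0,0,0],[0,0,0],[0,0,0],[0,0,0],[0,0,0],[0,0,0],[0,0,0],[0,0,0]],"angular":[[0,0,0],[0,0,0],[0,0,0],[0,0,0],[0,0,0],[0,0,0],[0,0,0],[0,0,0],[0,0,0],[0,0,0],[0,0,0],[0,0,0]]}'
python3 m.py w5
python3 -m pendant '{"grip":[-1,-1,-1,-1,-1,-1,-1,-1,-1,-1,-1,-1],"linear":[[0,1,0],[0,2,0],[0,3,0],[0,4,0],[0,4,0],[0,4,0],[0,4,0],[0,4,0],[0,4,0],[0,3,0],[0,1,0],[0,0,0]],"angular":[[0,0,0],[0,0,0],[0,0,0],[0,0,0],[0,0,0],[0,0,0],[0,0,0],[0,0,0],[0,0,0],[0,0,0],[0,0,0],[0,0,0]]}'
python3 m.py w6
```

```text
t: 7.72
ee_pos: [525.9, 121.6, 66.5]
orientation: [2.109, 2.327, 0.003]
ft_force: [8.4, 3.2, -12.0]
width: 20.0
grasp_force: 30.0
t: 8.72
ee_pos: [525.9, 121.6, 66.5]
orientation: [2.11, 2.327, 0.003]
ft_force: [7.5, 2.9, -12.0]
width: 20.1
grasp_force: 30.0
px tip 278.0 173 n 286 green [ 269  110   18   62 1090]
green z 28 [520.3 164.3  28. ] pointer-mark along x 0.59
green z 26 [520.3 163.9  26. ] pointer-mark along x 0.59
green z 38 [518.7 183.   38. ] pointer-mark along x 0.36
tcp [525.9 121.6  66.5] y-yaw deg 5.6 zaxis [ 2.1e-03  7.0e-04 -1.0e+00] shift tool [42.7 -0.9 30.5] t 8.7667 F [  8.2   2.2 -11.5]
t: 9.77
ee_pos: [558.7, 124.6, 66.5]
orientation: [-2.11, -2.327, 0.0]
ft_force: [3.6, 1.8, -8.2]
width: 19.8
grasp_force: 30.0
px tip 278.0 173 n 238 green [ 208  109   23   63 1193]
green z 28 [518.2 163.8  28. ] pointer-mark along x 35.35
green z 26 [517.9 163.4  26. ] pointer-mark along x 35.7
green z 38 [518.7 182.7  38. ] pointer-mark along x 33.07
tcp [558.5 124.6  66.5] y-yaw deg 5.61 zaxis [-4.e-04 -0.e+00 -1.e+00] shift tool [42.7 -0.9 30.5] t 9.8167 F [ 3.7  1.1 -8.9]
```

Mark held. About 7.5 mm is left to home (TCP x 566.2), so I'll creep until the x force turns negative at the stop.

```bash
python3 -m pendant '{"grip":[-1,-1,-1,-1,-1,-1,-1,-1],"linear":[[0,1.5,0],[0,2,0],[0,2,0],[0,1.5,0],[0,0.7,0],[0,0.3,0],[0,0,0],[0,0,0]],"angular":[[0,0,0],[0,0,0],[0,0,0],[0,0,0],[0,0,0],[0,0,0],[0,0,0],[0,0,0]]}'; python3 m.py w7
```

```text
t: 10.48
ee_pos: [566.1, 125.3, 66.5]
orientation: [-2.109, -2.327, 0.002]
ft_force: [-0.2, 0.9, -8.5]
width: 19.9
grasp_force: 30.0
px tip 278.0 173 n 287 green [ 194  109   25   62 1244]
green z 28 [518.2 164.3  28. ] pointer-mark along x 42.89
green z 26 [517.8 163.9  26. ] pointer-mark along x 43.31
green z 38 [519.3 183.2  38. ] pointer-mark along x 40.05
tcp [566.1 125.3  66.5] y-yaw deg 5.62 zaxis [-1.1e-03 -2.0e-04 -1.0e+00] shift tool [42.7 -0.9 30.5] t 10.5333 F [-0.9  0.5 -8.4]
```

```bash
python3 -m pendant '{"grip":[-1,-1,0,1,1,1,1,1,1,1,1,1],"linear":[[0,0.6,0],[0,0,0],[0,0,0],[0,0,0],[0,0,0],[0,0,0],[0,0,0],[0,0,0],[0,0,0],[0,0,0],[0,0,0],[0,0,0]],"angular":[[0,0,0],[0,0,0],[0,0,0],[0,0,0],[0,0,0],[0,0,0],[0,0,0],[0,0,0],[0,0,0],[0,0,0],[0,0,0],[0,0,0]]}'; python3 m.py w8
```

```text
t: 11.53
ee_pos: [567.3, 125.4, 66.6]
orientation: [-2.11, -2.328, 0.0]
ft_force: [-0.2, 0.7, -0.3]
width: 83.3
grasp_force: 0.0
px tip 276.0 173 n 286 green [ 192  109   25   63 1235]
green z 28 [518.  163.7  28. ] pointer-mark along x 43.29
green z 26 [517.6 163.3  26. ] pointer-mark along x 43.73
green z 38 [519.  182.7  38. ] pointer-mark along x 40.54
tcp [567.3 125.4  66.7] y-yaw deg 5.61 zaxis [-0.  0. -1.] shift tool [42.6 -2.1 30.7] t 11.5833 F [-0.1 -0.  -0.4]
```

Released cleanly; now I retreat upward.

```bash
python3 -m pendant '{"grip":[1,1,1,1,1,1,1,1,1],"linear":[[0,0,-10],[0,0,-25],[0,0,-30],[0,0,-30],[0,0,-30],[0,0,-20],[0,0,-10],[0,0,0],[0,0,0]],"angular":[[0,0,0],[0,0,0],[0,0,0],[0,0,0],[0,0,0],[0,0,0],[0,0,0],[0,0,0],[0,0,0]]}'
python3 - <<'E'
from h import *
im=ctrl.get_image("wrist"); cv2.imwrite("pics/w9.png",im[:,:,::-1])
E
```

```text
t: 12.33
ee_pos: [567.1, 125.4, 221.6]
orientation: [2.11, 2.327, 0.0]
ft_force: [0.2, 0.0, -1.7]
width: 88.1
grasp_force: 0.0
```

View pics/w9.png

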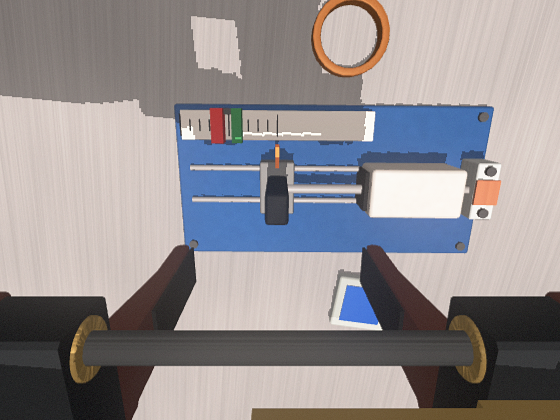

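The pointer is back on the home tick (277), the marker is unchanged (green centred on 237, 40 px from the pointer as before), and the gripper is clear.

```bash
python3 -c "
from workcell import ctrl
print(ctrl.close_job())"
```

```text
the job is handed in; nothing more can be done
None
```

The job is handed in: I held the pointer on the green block for over 2 s (within about 1 mm by my measurement), eased the grip home and let go, and the marker looked unmoved in the last picture; the hand-in returned no verdict.

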